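# Refit the handle of a changeover switch

## Robot

A 6-joint arm with a two-finger parallel gripper is mounted at the origin on the work surface. World frame = base frame: x ahead of the robot, y to its left, z up, the work surface at z = 0. Lengths are in m, angles in rad, forces in N, time in s.
With the tool pointing down it reaches from about 0.35 to 0.875 m from the base axis. Payload 4.2 kg.
Tool frame: the origin (TCP) lies midway between the tips of the shut fingers; the grasp point (between the pads) lies 19 mm behind it; z points along the fingers, y is the line along which they close (so a half turn about z gives the same grasp; the last joint's range is limited). The gripper opens to 87 mm and grips with 3 to 60 N. Pads are 19 mm wide; open, the fingers measure 117 mm over their backs; the gripper's body (75 mm by 190 mm) begins 51 mm behind the grasp point.
Start: joints at [-0.995, 0.385, 0.008, 0, -1.194, -0.259], TCP at [0.195, -0.594, 0.223] pointing down, gripper open.
Joint ranges: [-3.14, 3.14], [-1.21, 2.06], [-1.07, 1.41], [-3.16, 2.05], [-2.99, -0.16], [-3.1, 3.1]. Speed limits (rad/s): [2.79, 2.79, 3.14, 3.14, 3.14, 3.14].

## Interface

Orientations are given as a unit quaternion [x, y, z, w].
In Python, from rig import status, optics, order gives the robot as it stands.
- The arm moves only by the shell command python3 -m jog 'ROWS'. ROWS is text: rows parted by semicolons, each of 7 numbers parted by spaces: the closure, from 0 (fully open) to 1 (shut), then the shift along the tool's x, y, z in m, then the turn, a rotation vector about the tool's x, y, z in rad. A call has 1 to 20 rows; each row shifts and turns the commanded pose from where the row before left it, along the tool's axes as they then stand; what a row does not reach is not made up. A row lasts 1/10 s, in which the tool goes at most 50 mm and 8.59 degrees, less where a joint would pass 70% of its speed; a pose out of reach is approached as far as the arm can. A call with a gripper value outside its range is refused whole. The fingers move at their own pace and stop on an object; the grip force is fixed at half the most. Time passes only in rows, so rows that do not move let the fingers close. It gives the time, the measured TCP pose, the force, the opening and the grip force at its end, in the units of the state.
- status.get_obs(): the state, without advancing time (a new reading comes with each control period).
- optics.capture(name): name is "side" or "top"; returns the picture (400x640x3 uint8, red, green, blue); there is no depth.
- optics.camera_model(name): a dict with "camera_matrix" (3x3 intrinsics, pixels), "R" (3x3) and "t" (3): a world point X has camera coordinates R X + t. Camera axes: x right, y down, z forward; pixel columns grow to the right and rows downward; lengths in m; the calibration is good to about 2 mm. A picture is of the moment at which its call begins. camera_model takes no time and is no camera call.
- order.hand_in(): hands the job in; it is judged then, once.
The state is a dict: "time": time; "joints": joint angles; "joint_vel": joint speeds; "tau": joint torques, N m; "tcp_pos": TCP position; "tool_rot": TCP orientation; "contact_force": force on the tool from outside, world axes, zero at the start; "moment": the same for the moment, N m; "gripper_width": opening from 0.0 (shut) to 1.0 (fully open); "gripper_force": force on a finger pad.
Only numpy, scipy, OpenCV 4.12 (cv2) and the standard library are available. Lean on these libraries where they do the work, as an engineer would, in place of code of your own. Each camera call takes 0.05 s, during which the arm holds its last target. There are 200 camera calls.

## Task

Refit the red handle on the switch that lies on the bench: turn it so that its D-shaped bore matches the flat of the steel shaft (nose towards the white mark), push it fully home on the shaft and let go. Leave the black and the yellow handle where they are.

Things in the scene. Friction and masses are not known exactly. Their poses are not given: they have to be found in the camera images.
- red_handle_centre (a point): Centre, half-way up, of the loose red handle (90 g, 36 mm high, flat on the table, z up), on its bore's axis. Hub 44 x 44 mm, nose with white line on its +x side ending 42 mm from the centre. Grip the flat sides at y = +-22 mm. D-bore right through: radius 14.5 mm, its flat on the +x (nose) side 4.5 mm from the axis. Starts with x within 40 degrees of world x.
- shaft_foot (a point): Foot of the fixed, upright steel shaft, on its axis, at the black cover plate (96 mm square, 46 mm above the table) where the handle rests when home. 40 mm tall, radius 12 mm, flat on its +x side 2 mm from the axis, top 12 mm tapered; x points to the flat and to a white mark on the plate. Handle's nose must point along this x, which is within 40 degrees of world x. Grey box 110 mm square.
- black_handle: A loose black handle of the same outer size with a square bore: a bystander. Origin at the centre of its underside, nose to its +x.
- yellow_handle: A loose yellow handle of the same outer size with a small round bore: a bystander. Origin at the centre of its underside, nose to its +x.
Not all that is in view belongs to the job. Of the things that look like the part that bears red_handle_centre, take the one that is nearest to the robot's base at the start.

How it is judged:
At the end, for the whole second after the job is handed in: The red handle sits on the shaft: its centre within 10 mm of the shaft's axis, its underside within 5 mm of the cover plate, upright within 8 degrees and its nose within 23 degrees of the shaft's flat. The black and the yellow handle are within 30 mm of where they started (horizontal distance between red_handle_centre and shaft_foot below 0.01 m and z of red_handle_centre in the frame of shaft_foot between 0.012 and 0.023 m and angle between red_handle_centre's own z axis and vertical below 0.15 rad and angle between the x axis of red_handle_centre and the x axis of shaft_foot, either way round below 0.4 rad and distance of each of black_handle, yellow_handle from where it was at the start of the episode below 0.03 m); the robot touches nothing.
It fails at once if the black or the yellow handle is moved by more than 30 mm (distance of any of black_handle, yellow_handle from where it was at the start of the episode above 0.03 m).
It also fails if it takes over 35 s, if anything falls off the work surface, if the arm or the gripper's body presses on something with over 40 N, if the wrist force passes 120 N, or if a joint passes its speed limit or range.

## Working session

There is one attempt and no reset: what is moved stays moved. The work goes in short steps, Python scripts to look and compute and a shell command to move; the robot and the scene stay as the last step left them, time stands still between calls to the robot, and variables do not carry over. Pictures are saved under pics/ and viewed, at most 10 in all, crops included, and the job is handed in when it is done.

```bash
mkdir -p pics; python3 - <<'E'
from rig import status, optics
import cv2
for n in("top","side"):
    cv2.imwrite(f"pics/{n}0.png",cv2.cvtColor(optics.capture(n),cv2.COLOR_RGB2BGR))
    m=optics.camera_model(n);print(n,m["camera_matrix"],-m["R"].T@m["t"])
o=status.get_obs();print(o["time"],o["tcp_pos"],o["tool_rot"],o["contact_force"],o["gripper_width"])
E
```

```text
top [[376.74361601   0.         319.22547403]
 [  0.         376.74361601 201.37751477]
 [  0.           0.           1.        ]] [ 0.47592013 -0.10256131  0.99757118]
side [[483.3762912    0.         321.10205682]
 [  0.         483.3762912  204.72349546]
 [  0.           0.           1.        ]] [0.20990923 0.53458415 0.92496677]
0.1 [ 0.19456431 -0.5933748   0.22157534] [-1.57692799e-01  9.87487730e-01  9.58189159e-04 -2.13914842e-04] [-0.01685352 -0.00311546 -0.41417878] 1.0014889262741271
```

View pics/top0.png

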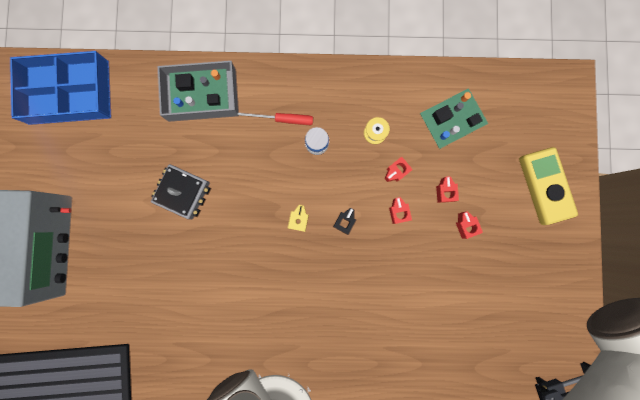

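View pics/side0.png

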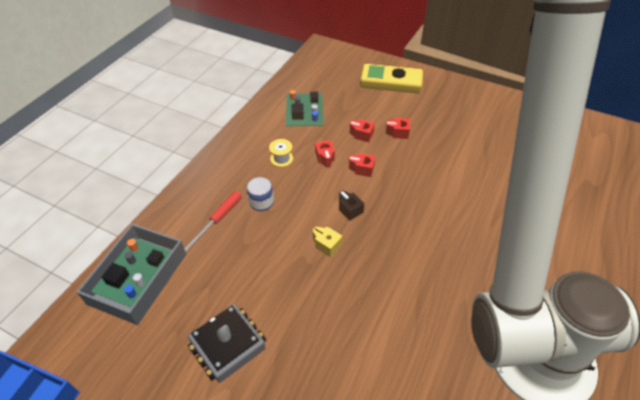

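The top view shows four red handles, at (398,170), (448,190), (400,211) and (469,226). There is also a black one at (346,221), a yellow one at (298,218), and the switch at (181,192). Lookalikes that aren't handles are the red screwdriver grip at (294,119) and the yellow spool at (377,130). The base is near (280,381), so the nearest red handle is (400,211). I'll check it in a close crop and measure.

```bash
cat > h.py <<'E'
import numpy as np,cv2
from rig import optics
def ray(n,px,z):
    m=optics.camera_model(n);R,t,K=m["R"],m["t"],m["camera_matrix"]
    c=-R.T@t;d=R.T@np.linalg.inv(K)@[px[0],px[1],1]
    return c+d*(z-c[2])/d[2]
def proj(n,X):
    m=optics.camera_model(n);p=m["camera_matrix"]@(m["R"]@np.array(X)+m["t"]);return p[:2]/p[2]
E
python3 - <<'E'
from h import *
t=cv2.imread("pics/top0.png");s=cv2.imread("pics/side0.png")
z=lambda im,x,y,r:cv2.resize(im[y-r:y+r,x-r:x+r],(400,400),interpolation=cv2.INTER_CUBIC)
print([np.round(np.linalg.norm(ray("top",p,.036)[:2]),3) for p in[(398,170),(448,190),(400,211),(469,226)]])
sp=proj("side",ray("top",(400,211),.03)).astype(int);print("side px",sp)
o=np.zeros((600,800,3),np.uint8)
for i,(im,x,y,r) in enumerate([(t,400,211,20),(t,181,192,40),(s,sp[0],sp[1],25),(s,227,341,50)]):
    o[(i//2)*300:(i//2)*300+300,(i%2)*400:(i%2)*400+300]=cv2.resize(z(im,x,y,r),(300,300))
cv2.imwrite("pics/crop.png",o)
E
```

```text
[np.float64(0.7), np.float64(0.725), np.float64(0.609), np.float64(0.691)]
side px [362 160]
```

View pics/crop.png

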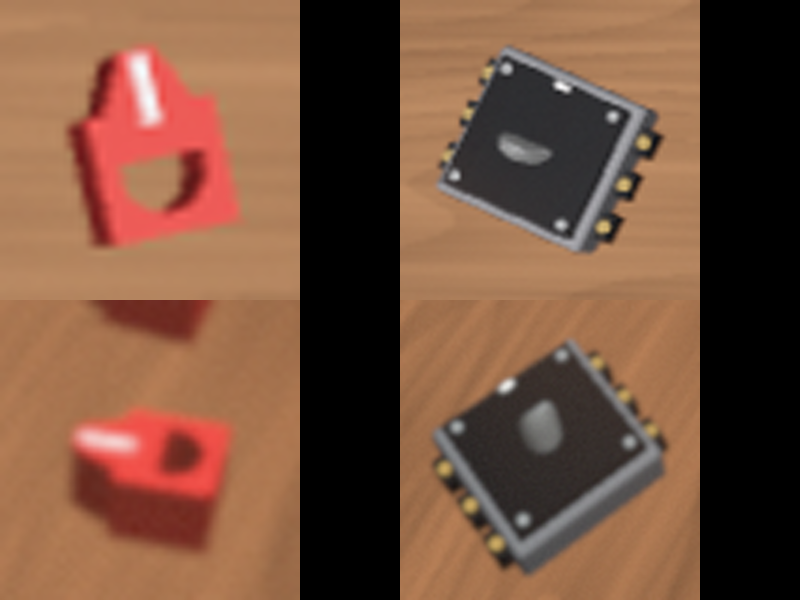

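The crops confirm a red handle with a D bore and its nose up, and the switch with its white mark at about (184,175) in the top view. Now the poses, from contours in both views.

```bash
cat > m.py <<'E'
from h import *
def handle(n,img,px,z,r=22):   # lit top face -> centre, nose yaw
    x,y=map(int,px);S=8
    c=cv2.resize(img[y-r:y+r,x-r:x+r],None,fx=S,fy=S,interpolation=cv2.INTER_CUBIC).astype(int)
    b,g,rr=c[...,0],c[...,1],c[...,2]
    w=((rr>180)&(g>170)&(b>170)).astype(np.uint8); f=(((rr>190)&(rr-g>90))|(w>0)).astype(np.uint8)
    k=max(cv2.findContours(f,0,2)[0],key=cv2.contourArea)[:,0,:]
    W=lambda q:np.array([ray(n,(u/S+x-r-.5+.5/S,v/S+y-r-.5+.5/S),z)[:2] for u,v in q])
    P=W(k)*1000; (cx,cy),sz,_=R=cv2.minAreaRect(P.astype(np.float32))
    bx=cv2.boxPoints(R); e=[bx[1]-bx[0],bx[2]-bx[1]]; d=max(e,key=np.linalg.norm); d/=np.linalg.norm(d)
    wl=max(cv2.findContours(w,0,2)[0],key=cv2.contourArea)[:,0,:]; wc=W([wl.mean(0)])[0]*1000
    if d@(wc-[cx,cy])<0:d=-d
    c0=np.array([cx,cy])+d*(max(sz)/2-42)
    print(n,"handle",c0.round(1),"yaw",np.degrees(np.arctan2(d[1],d[0])).round(1),"size",np.round(sz,1),"wyaw",np.degrees(np.arctan2(*(wc-c0)[::-1])).round(1))
E
python3 - <<'E'
from m import *
T=cv2.imread("pics/top0.png");Sd=cv2.imread("pics/side0.png")
handle("top",T,(400,211),.036);handle("side",Sd,(362,162),.036)
def sw(n,img,org,r):
    x,y=org;S=6
    c=cv2.resize(img[y-r:y+r,x-r:x+r],None,fx=S,fy=S,interpolation=cv2.INTER_CUBIC)
    f=(c.max(2)<75).astype(np.uint8); f=cv2.morphologyEx(f,cv2.MORPH_OPEN,np.ones((25,25)))
    k=max(cv2.findContours(f,0,2)[0],key=cv2.contourArea)[:,0,:]
    P=np.array([ray(n,(u/S+x-r-.46,v/S+y-r-.46),.046)[:2] for u,v in k])*1000
    q=cv2.minAreaRect(P.astype(np.float32));print(n,"plate",np.round(q[0],1),np.round(q[1],1),q[2])
    return np.array(q[0])
sw("top",T,(181,192),36);sw("side",Sd,(227,341),50)
for n,sc,mk in[("top",[(506,68),(613,116),(561,225),(455,175)],(562,87)),("side",[(562,55),(629,141),(523,220),(457,127)],(507,85))]:
    k,o=(80/300,(141,152)) if n=="top" else (100/300,(177,291))
    W=lambda p:ray(n,(o[0]+(p[0]-400)*k-.5,o[1]+p[1]*k-.5),.046)[:2]*1000
    Q=np.array([W(p) for p in sc]);d=W(mk)-Q.mean(0);e=Q[0]-Q[3]+Q[1]-Q[2]
    print(n,"screws",Q.mean(0).round(1),"mark",np.degrees(np.arctan2(d[1],d[0])).round(1),np.linalg.norm(d).round(1),"edge",np.degrees(np.arctan2(e[1],e[0])).round(1))
E
```

```text
top handle [ 519. -315.] yaw 13.3 size [65.1 45.3] wyaw 13.7
side handle [ 516.7 -313. ] yaw 12.5 size [66.2 47.3] wyaw 13.5
top plate [563.2 256.9] [97.3 94.7] 66.1688461303711
side plate [560.3 261.7] [93.7 95.6] 66.79047393798828
top screws [563.9 258.3] mark -23.1 43.9 edge -22.9
side screws [562.6 259.6] mark -23.7 44.5 edge -112.9
```

```bash
cat > go.py <<'E'
import sys,numpy as np
from rig import status
from scipy.spatial.transform import Rotation as R
x,y,z,yaw=map(float,sys.argv[1:5])  # target TCP, handle yaw deg (tool y = yaw+90 mod 180)
o=status.get_obs();q=R.from_quat(o["tool_rot"]);M=q.as_matrix()
a=(yaw+90-np.degrees(np.arctan2(M[1,1],M[0,1]))+90)%180-90
print("t",o["time"],"tcp",o["tcp_pos"].round(4),"shift",(M.T@(np.array([x,y,z])-o["tcp_pos"])).round(4),"turn z",-np.radians(a).round(4),"F",o["contact_force"].round(1),"w",round(o["gripper_width"],3),"tilt",np.degrees(np.arccos(-M[2,2])).round(2),"yawtool",(np.degrees(np.arctan2(M[1,1],M[0,1]))-90).round(2),"j",o["joints"].round(2))
E
python3 -m jog '0 -.033 .014 0 0 0 0;0 -.033 .014 0 0 0 0;0 -.033 .014 0 0 0 0;0 -.033 .014 0 0 0 0;0 -.033 .014 0 0 0 0;0 -.033 .014 0 0 0 0;0 -.033 .014 0 0 0 0;0 -.033 .014 0 0 0 0;0 -.033 .014 0 0 0 0;0 -.033 .014 0 0 0 0;0 -.033 .013 0 0 0 0;0 -.031 .012 0 0 0 .084;0 0 0 0 0 0 0;0 0 0 0 0 0 0'
python3 go.py .518 -.314 .009 13.3
```

```text
time: 1.5
tcp_pos: [0.5178, -0.3137, 0.2218]
tool_rot: [-0.117, 0.993, 0.0, -0.001]
contact_force: [-0.9, 0.1, 0.4]
gripper_width: 0.997
gripper_force: 0.0
t 1.5 tcp [ 0.5178 -0.3137  0.2218] shift [-0.0004 -0.0006  0.2128] turn z 0.0026 F [-0.9  0.1  0.4] w 0.997 tilt 0.09 yawtool 13.45 j [-0.28  0.35 -0.04 -0.   -1.18 -1.06]
```

```bash
python3 -m jog '0 0 0 .04 0 0 0;0 0 0 .04 0 0 0;0 0 0 .04 0 0 0;0 0 0 .04 0 0 0;0 0 0 .03 0 0 0;0 0 0 .015 0 0 0;0 0 0 .008 0 0 0;0 0 0 0 0 0 0;1 0 0 0 0 0 0;1 0 0 0 0 0 0;1 0 0 0 0 0 0;1 0 0 0 0 0 0;1 0 0 0 0 0 0;1 0 0 0 0 0 0;1 0 0 0 0 0 0;1 0 0 0 0 0 0'; python3 go.py .518 -.314 .009 13.3
```

```text
time: 3.1
tcp_pos: [0.5177, -0.3142, 0.0096]
tool_rot: [-0.116, 0.993, 0.0, -0.0]
contact_force: [0.1, 1.0, 1.9]
gripper_width: 0.504
gripper_force: 30.0
t 3.1 tcp [ 0.5177 -0.3142  0.0096] shift [-0.0003  0.0001  0.0006] turn z 0.0008 F [0.1 1.  1.9] w 0.504 tilt 0.01 yawtool 13.35 j [-0.28  0.58 -0.28 -0.   -0.72 -1.06]
```

```bash
python3 -m jog '1 0 0 -.035 0 0 0;1 0 0 -.035 0 0 0;1 0 0 -.035 0 0 0;1 0 0 -.035 0 0 0;1 -.011 .034 0 0 0 0;1 -.011 .034 0 0 0 0;1 -.011 .034 0 0 0 0;1 -.011 .034 0 0 0 0;1 -.011 .034 0 0 0 0;1 -.011 .034 0 0 0 0;1 -.011 .034 0 0 0 0;1 -.011 .034 0 0 0 0;1 -.011 .034 0 0 0 0;1 -.011 .034 0 0 0 0;1 -.011 .034 0 0 0 0;1 -.011 .034 0 0 0 0;1 -.011 .034 0 0 0 0;1 -.011 .034 0 0 0 0;1 -.011 .034 0 0 0 0;1 -.011 .034 0 0 0 0'
python3 -m jog '1 0 0 0 0 0 .1;1 0 0 0 0 0 .1;1 0 0 0 0 0 .1;1 0 0 0 0 0 .1;1 0 0 0 0 0 .1;1 0 0 0 0 0 .1;1 0 0 0 0 0 .04;1 0 0 0 0 0 0;1 0 0 0 0 0 0'
python3 go.py .563 .259 .11 -23.3
python3 - <<'E'
from h import *
o=np.zeros((400,800,3),np.uint8)
for i,n in enumerate(("side","top")):
    im=cv2.cvtColor(optics.capture(n),cv2.COLOR_RGB2BGR);cv2.imwrite(f"pics/{n}1.png",im)
    x,y=proj(n,(.563,.259,.1)).astype(int);r=60;x=max(x,r);y=min(max(y,r),400-r)
    print(n,x,y);o[:,i*400:i*400+400]=cv2.resize(im[y-r:y+r,x-r:x+r],(400,400),interpolation=cv2.INTER_CUBIC)
cv2.imwrite("pics/c1.png",o)
E
```

```text
time: 5.1
tcp_pos: [0.563, 0.2569, 0.149]
tool_rot: [-0.116, 0.993, -0.0, -0.0]
contact_force: [0.1, -0.4, -1.6]
gripper_width: 0.503
gripper_force: 30.0
time: 6.0
tcp_pos: [0.5633, 0.2554, 0.1492]
tool_rot: [0.202, 0.979, -0.0, -0.0]
contact_force: [-0.7, 0.6, -1.3]
gripper_width: 0.504
gripper_force: 30.0
t 6.0 tcp [0.5633 0.2554 0.1492] shift [0.0016 0.0032 0.0392] turn z 0.0003 F [-0.7  0.6 -1.3] w 0.504 tilt 0.04 yawtool -23.29 j [ 0.69  0.43 -0.11 -0.   -1.03 -2.66]
side 219 322
top 167 188
```

View pics/c1.png

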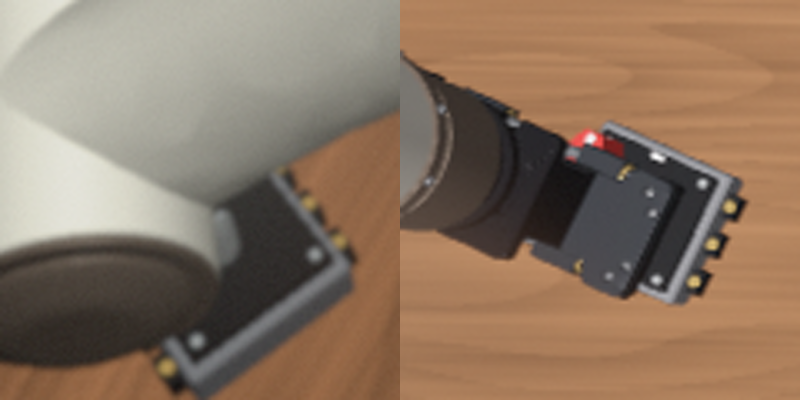

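The side view is blocked by the arm, and the top view shows only the nose at about (590,140) in the crop, pointing towards the mark. Both cameras agree on the relative displacement, so I'll go down gently and watch the force.

```bash
python3 -m jog '1 .002 .003 0 0 0 0;1 0 0 .025 0 0 0;1 0 0 .025 0 0 0;1 0 0 0 0 0 0;1 0 0 0 0 0 0';python3 go.py .563 .259 .0556 -23.3; python3 -m jog '1 0 0 .005 0 0 0;1 0 0 .005 0 0 0;1 0 0 .004 0 0 0;1 0 0 0 0 0 0';python3 go.py .563 .259 .0556 -23.3
```

```text
time: 6.6
tcp_pos: [0.563, 0.2593, 0.0998]
tool_rot: [0.202, 0.979, -0.0, 0.0]
contact_force: [0.1, -0.0, -1.0]
gripper_width: 0.5
gripper_force: 30.0
t 6.6 tcp [0.563  0.2593 0.0998] shift [-0.     -0.0002  0.0442] turn z 0.0002 F [ 0.1 -0.  -1. ] w 0.5 tilt 0.04 yawtool -23.29 j [ 0.69  0.48 -0.16  0.   -0.92 -2.67]
time: 7.0
tcp_pos: [0.5625, 0.2589, 0.0851]
tool_rot: [0.202, 0.979, -0.0, -0.0]
contact_force: [-0.6, -0.2, -1.2]
gripper_width: 0.504
gripper_force: 30.0
t 7.0 tcp [0.5625 0.2589 0.0851] shift [-0.0004  0.0003  0.0295] turn z -0.0007 F [-0.6 -0.2 -1.2] w 0.504 tilt 0.05 yawtool -23.34 j [ 0.69  0.5  -0.18 -0.   -0.89 -2.67]
```

No contact with the handle's underside 10 mm below the shaft top, so it's on the taper. Continuing.

```bash
python3 -m jog '1 0 0 .004 0 0 0;1 0 0 .004 0 0 0;1 0 0 .004 0 0 0;1 0 0 0 0 0 0';python3 -m jog '1 0 0 .004 0 0 0;1 0 0 .004 0 0 0;1 0 0 .004 0 0 0;1 0 0 0 0 0 0';python3 go.py .563 .259 .0556 -23.3
```

```text
time: 7.4
tcp_pos: [0.5623, 0.2588, 0.0727]
tool_rot: [0.202, 0.979, -0.001, -0.001]
contact_force: [0.7, -0.3, -0.6]
gripper_width: 0.504
gripper_force: 30.0
time: 7.8
tcp_pos: [0.5623, 0.2588, 0.0607]
tool_rot: [0.202, 0.979, -0.001, -0.001]
contact_force: [0.4, -0.1, -1.0]
gripper_width: 0.506
gripper_force: 30.0
t 7.8 tcp [0.5623 0.2588 0.0607] shift [-0.0005  0.0005  0.0051] turn z -0.0007 F [ 0.4 -0.1 -1. ] w 0.506 tilt 0.09 yawtool -23.34 j [ 0.69  0.53 -0.2  -0.   -0.84 -2.67]
```

```bash
python3 -m jog '1 0 0 .003 0 0 0;1 0 0 .002 0 0 0;1 0 0 .001 0 0 0;1 0 0 0 0 0 0';python3 go.py .563 .259 .0556 -23.3
```

```text
time: 8.2
tcp_pos: [0.5629, 0.2592, 0.0557]
tool_rot: [0.202, 0.979, 0.0, 0.0]
contact_force: [-0.4, -0.1, 0.3]
gripper_width: 0.502
gripper_force: 30.0
t 8.2 tcp [0.5629 0.2592 0.0557] shift [-0.0002 -0.0001  0.0001] turn z -0.0005 F [-0.4 -0.1  0.3] w 0.502 tilt 0.01 yawtool -23.33 j [ 0.69  0.53 -0.21  0.   -0.83 -2.67]
```

The handle is at plate height, with contact just starting. Now I'll release it, lift, move clear and look.

```bash
python3 -m jog '0 0 0 0 0 0 0;0 0 0 0 0 0 0;0 0 0 0 0 0 0;0 0 0 0 0 0 0;0 0 0 0 0 0 0;0 0 0 0 0 0 0;0 0 0 0 0 0 0;0 0 0 -.02 0 0 0;0 0 0 -.03 0 0 0;0 0 0 -.03 0 0 0;0 0 0 -.03 0 0 0;0 0 0 -.03 0 0 0;0 0 -.03 0 0 0 0;0 0 -.03 0 0 0 0;0 0 -.03 0 0 0 0;0 0 -.03 0 0 0 0;0 0 -.03 0 0 0 0;0 0 -.03 0 0 0 0;0 0 -.03 0 0 0 0;0 0 -.03 0 0 0 0'
python3 - <<'E'
from m import *
o=np.zeros((400,800,3),np.uint8)
for i,n in enumerate(("side","top")):
    im=cv2.cvtColor(optics.capture(n),cv2.COLOR_RGB2BGR);cv2.imwrite(f"pics/{n}2.png",im)
    p=proj(n,(.563,.259,.082));x,y=p.astype(int);r=50
    o[:,i*400:i*400+400]=cv2.resize(im[y-r:y+r,x-r:x+r],(400,400),interpolation=cv2.INTER_CUBIC)
    try:handle(n,im,p,.082,30)
    except Exception as e:print(n,e)
cv2.imwrite("pics/c2.png",o)
E
```

```text
time: 10.2
tcp_pos: [0.4671, 0.0377, 0.1957]
tool_rot: [0.202, 0.979, 0.0, 0.0]
contact_force: [0.5, -0.5, 1.1]
gripper_width: 1.002
gripper_force: 0.0
side handle [563.1 258.6] yaw -23.4 size [43.4 65.1] wyaw -24.0
top handle [563.2 256.3] yaw -23.9 size [44.  63.8] wyaw -21.8
```

View pics/c2.png

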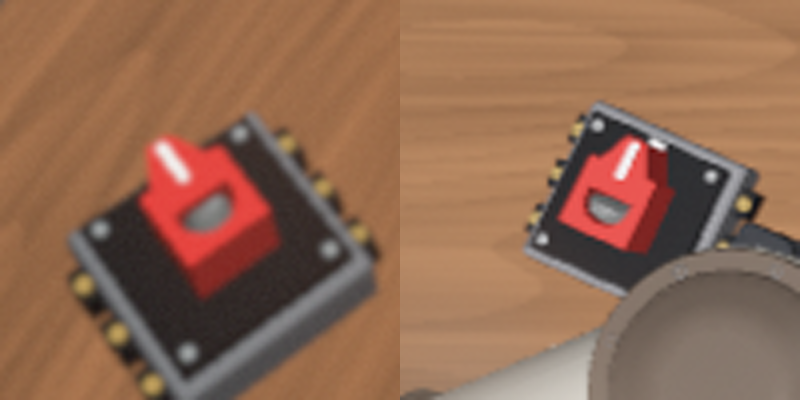

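Both views show the handle seated on the shaft with its nose at the white mark (crop pixels (165,160) side and (630,150) top). The centre agrees within 3 mm and the yaw within 1°, and the robot is clear. Handing in.

```bash
python3 -c "
from rig import order;print(order.hand_in())"
```

```text
the job is handed in; nothing more can be done
None
```

The red handle is fully home on the shaft with its nose at the white mark, the gripper is clear, nothing else was touched, and I handed the job in about 10 s into the 35 s limit; no verdict came back.

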